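# Tip a coin canister up against the stop and gauge its slot

## Robot

A 7-joint arm with a two-finger parallel gripper is mounted at the origin on the work surface. World frame = base frame: x ahead of the robot, y to its left, z up, the work surface at z = 0. Lengths are in m, angles in rad, forces in N, time in s.
With the tool pointing down it reaches from about 0.425 to 0.825 m from the base axis. Payload 3.6 kg.
Tool frame: the origin (TCP) lies at the very end of the fingers, on their centre line; the grasp point (between the pads) lies grasp_offset behind it (grasp_offset is the distance from the TCP to the grasp point, in m); z points along the fingers, y is the line along which they close (so a half turn about z gives the same grasp; the last joint's range is limited). The gripper opens to 85 mm and grips with 20 to 120 N. Pads are 22 mm wide; open, the fingers measure 114 mm over their backs; the gripper's body (76 mm by 85 mm) begins 54 mm behind the grasp point. The pads swing forward as they close: fully open they stand 13 mm farther back than shut.
Start: joints at [1.25, 0.615, -0.013, 1.423, 0.008, 1.103, -0.04], TCP at [0.188, -0.622, 0.2] pointing down, gripper open.
Joint ranges: [-3.12, 3.12], [-0.3, 2.06], [-1.34, 1.32], [0.26, 2.42], [-1.36, 4.5], [0.01, 1.98], [-2.84, 2.84]. Speed limits (rad/s): [2.79, 2.79, 3.14, 3.14, 3.14, 3.14, 3.14].

## Interface

Orientations are given as a unit quaternion [x, y, z, w].
In Python, from workcell import get_obs, capture, finish_job, grasp_offset gives the robot as it stands.
- The arm moves only by the tool apply_moves, never from a script. Its argument "targets" is text: rows parted by semicolons, each of 4 numbers parted by spaces: the shift along the tool's x, y, z in cm, then the turn about the tool's z in rad. A call has 1 to 10 rows; each row is the pose to reach, as a shift and turn from the pose commanded when the call began, along the tool's axes at that moment; what a row does not reach only later rows make up. A row lasts 1/8 s, in which the tool goes at most 62.5 mm and 10.7 degrees, less where a joint would pass 70% of its speed; a pose out of reach is approached as far as the arm can. A call with a gripper value outside its range is refused whole. "jaw" is the finger opening in cm, from 0 to 8.54, set as the call begins (left out, the last holds). The fingers move at their own pace and stop on an object; the grip force is fixed at half the most. Time passes only in rows, so rows that repeat a pose let the fingers close. It gives the time, the measured TCP pose, the force, the opening and the grip force at its end, in the units of the state.
- get_obs(): the state, without advancing time (a new reading comes with each control period).
- capture(name): name is "scene" or "top" or "wrist"; returns a dict with "pixels" (400x640x3 uint8, red, green, blue), "fx", "fy", "cx", "cy" (pixels), "world_from_camera" (4x4, takes a point from camera to world coordinates); the wrist camera has in their place "tool_from_camera" (4x4, takes a point from camera to tool coordinates, whose origin is the TCP and whose axes are the flange's). Camera axes: x right, y up, looking along -z (the intrinsics and any distortion apply to the point x, -y, -z); pixel columns grow to the right and rows downward; lengths in m; the calibration is good to about 2 mm. A picture is of the moment at which its call begins: read the wrist's pose just before it. There is no depth.
- finish_job(): hands the job in; it is judged then, once.
The state is a dict: "time_s": time; "joints": joint angles; "joint_velocities": joint speeds; "joint_efforts": joint torques, N m; "position": TCP position; "tcp_rot": TCP orientation; "ft_force": force on the tool from outside, world axes, zero at the start; "torque": the same for the moment, N m; "opening": finger opening in m; "grip_force": force on a finger pad.
Only numpy, scipy, OpenCV 4.12 (cv2) and the standard library are available. Lean on these libraries where they do the work, as an engineer would, in place of code of your own. Each camera call takes 0.05 s, during which the arm holds its last target. There are 200 camera calls.

## Task

Butt the square foot of the lying coin canister against the upright steel stop plate and tip the canister up by lifting its slotted end, keeping the foot down on the table and against the plate, until it stands upright and close against the plate; then let go of it. Next take the flat gauge out of its rack and lower its blade into the coin slot in the canister's top until the gauge's shoulder rests on the canister, and leave it there. Do not shift the meter head, coin ramp, cam or brass tray.

Things in the scene. Friction and masses are not known exactly. Their poses are not given: they have to be found in the camera images.
- stop_face (a point): Middle of the front face of the fixed stop plate, at table level. Dark steel plate bolted to the table: 150 mm wide, 70 mm high, 12 mm thick. Its x axis is level and points into the plate (the free lane lies on its -x side, at least 150 mm of clear table), y runs along the face, z is up.
- canister_center (a point): Centre of the loose steel coin canister (about 0.5 kg), half-way along its axis: a round tube, 58 mm diameter, 150 mm long overall, with a dark square foot plate (58 x 58 x 12 mm) at one end, so it does not roll, and a coin slot in the other. x points along the axis from foot (-75 mm) to slotted end (+75 mm). Starts lying, x level, z up, axis 29 mm above the table.
- canister_foot (a point): Centre of the outer face of the canister's square foot plate, on the axis; same axes as the canister. The foot end is the heavier: the centre of mass lies about 15 mm on the foot side of the canister's middle. A gripper that pinches the other end holds it stiffly, so it should turn with the canister, or let it turn in a light pinch.
- slot_mouth (a point): Centre of the coin slot's mouth in the slotted end of the canister, on the axis; same axes as the canister. The slot is 36 mm along y, 10 mm along z and 60 mm deep along -x.
- gauge_handle (a point): Centre of the gauge's wooden handle, a block 44 mm (x) x 22 mm (y) x 55 mm (z). Loose, 0.12 kg. It starts upright in the rack, blade down, z up. The handle's flat underside, 27.5 mm below this point, is the shoulder; below it the steel blade: 30 mm along x, 5 mm thick along y, 50 mm long.
- gauge_tip (a point): Middle of the end of the gauge's blade, 77.5 mm below the handle's centre; same axes as the gauge.
- rack: Fixed aluminium gauge rack, a block 80 x 60 mm, 62 mm high, origin at the middle of its underside on the table. A slot 35 mm along its x and 10 mm along its y, 55 mm deep, holds the gauge's blade; the gauge's handle stands on its top.
- meter_head: Bystander: white enamel parking-meter head, standing, 205 mm high, 150 mm along y, 100 mm along x; origin at the middle of its underside.
- coin_ramp: Bystander: steel coin ramp lying near the robot, 165 mm along x, 60 mm wide, 75 mm high at its -x end; origin at the middle of its underside.
- cam: Bystander: bronze cam lying flat near the robot, from 36 mm behind (-x) to 64 mm ahead (+x) of its origin, 72 mm wide, 36 mm high; origin under the middle of the boss.
- tray_front (a point): Bystander: middle of the front rim of a brass tray, 130 x 140 mm, 22 mm deep, 67 mm above the table, holding two copper coins. It slides out (towards its -x, y along the rim) of a fixed open steel test frame, 140 x 200 mm and 126 mm high, that stands beyond the work.
Things that resemble listed ones, but are neither listed nor needed, are in the scene too. There is more than one size of the part that bears gauge_handle; the job needs the middle-sized.

How it is judged:
By the outcome, as a careful person would: the job done as asked, in the order asked, and still so for the second after the job is handed in, with the robot touching nothing.
It also fails if it takes over 72 s, if anything falls off the work surface, if the arm or the gripper's body presses on something with over 40 N, if the wrist force passes 120 N, or if a joint passes its speed limit or range.

## Working session

There is one attempt and no reset: what is moved stays moved. The work goes in short steps, Python scripts to look and compute and a tool call to move; the robot and the scene stay as the last step left them, time stands still between calls to the robot, and variables do not carry over. Pictures are saved under pics/ and viewed, at most 10 in all, crops included, and the job is handed in when it is done.

Besides the shell and the picture viewer there is one more tool, called after ">>>" in YAML: its name, and indented under it one key for each argument. apply_moves: Moves the arm, as the interface text tells. Its arguments: {"type":"object","properties":{"targets":{"type":"string"},"jaw":{"type":"number"}},"required":["targets"]}

```bash
ls; mkdir -p pics; cat > h.py <<'E'
from workcell import *
import numpy as np, cv2
def snap(n,f):
    c=capture(n); cv2.imwrite(f'pics/{f}.png',cv2.cvtColor(c['pixels'],cv2.COLOR_RGB2BGR)); return c
E
python3 - <<'E'
from h import *
o=get_obs(); print({k:np.round(v,3) for k,v in o.items()}, grasp_offset)
for n in ['scene','top','wrist']:
    c=snap(n,n); print({k:(np.round(v,4) if k!='pixels' else 0) for k,v in c.items()})
a=np.vstack([cv2.imread('pics/scene.png'),cv2.imread('pics/top.png')])
E
```

```text
pics
{'time_s': np.float64(0.0), 'joints': array([ 1.251,  0.616, -0.013,  1.425,  0.008,  1.103, -0.04 ]), 'joint_velocities': array([ 0.   , -0.001,  0.001,  0.   , -0.   ,  0.   ,  0.001]), 'joint_efforts': array([-0.0000e+00, -4.6921e+01,  2.6000e-01, -1.7103e+01,  1.0000e-02,
        1.0000e-02,  0.0000e+00]), 'position': array([ 0.188, -0.621,  0.199]), 'tcp_rot': array([ 0.989,  0.146, -0.   , -0.001]), 'ft_force': array([ 0.78 ,  0.225, -0.796]), 'torque': array([ 0.033, -0.008,  0.03 ]), 'grip_force': np.float64(0.0), 'opening': np.float64(0.085)} 0.0187
{'pixels': 0, 'fx': np.float64(458.8326), 'fy': np.float64(458.8326), 'cx': np.float64(326.1246), 'cy': np.float64(200.3288), 'world_from_camera': array([[-0.2994, -0.533 ,  0.7914,  1.3999],
       [ 0.9541, -0.1618,  0.252 ,  0.2762],
       [-0.0063,  0.8305,  0.557 ,  0.6584],
       [ 0.    ,  0.    ,  0.    ,  1.    ]])}
{'pixels': 0, 'fx': np.float64(513.5727), 'fy': np.float64(513.5727), 'cx': np.float64(313.3252), 'cy': np.float64(203.0949), 'world_from_camera': array([[-0.018 ,  0.9752, -0.2204,  0.2817],
       [-0.9998, -0.0163,  0.0095,  0.0499],
       [ 0.0057,  0.2206,  0.9754,  1.3583],
       [ 0.    ,  0.    ,  0.    ,  1.    ]])}
{'pixels': 0, 'fx': np.float64(319.3183), 'fy': np.float64(319.3183), 'cx': np.float64(318.3235), 'cy': np.float64(198.2468), 'tool_from_camera': array([[-1.000e-04,  9.468e-01,  3.219e-01,  8.350e-02],
       [ 1.000e+00,  3.000e-04, -5.000e-04, -8.000e-04],
       [-6.000e-04,  3.219e-01, -9.468e-01, -1.730e-01],
       [ 0.000e+00,  0.000e+00,  0.000e+00,  1.000e+00]])}
```

View pics/scene.png

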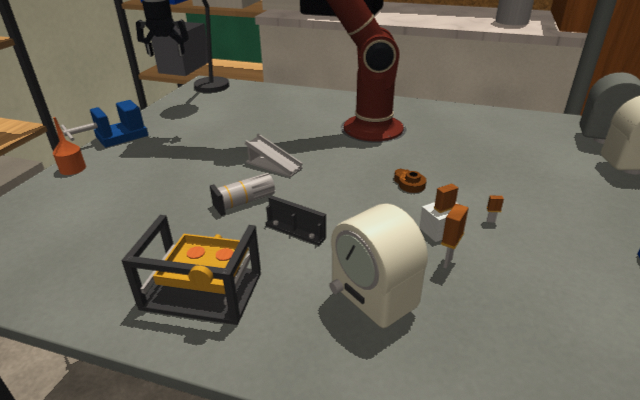

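View pics/top.png

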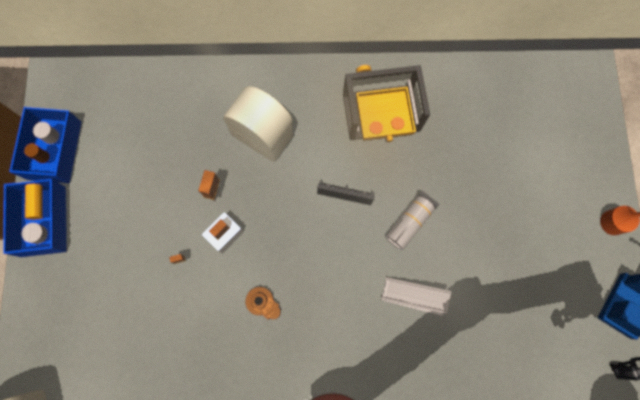

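```bash
python3 - <<'E'
import cv2,numpy as np
t=cv2.imread('pics/top.png');s=cv2.imread('pics/scene.png')
r=lambda im,x0,y0,w,h,k:cv2.resize(im[y0:y0+h,x0:x0+w],None,fx=k,fy=k,interpolation=cv2.INTER_CUBIC)
a=np.hstack([r(t,310,170,80,60,5),r(t,375,185,80,60,5)])
b=np.hstack([r(t,160,160,80,60,5)[:, :],r(t,160,210,80,60,5)])
cv2.imwrite('pics/c1.png',np.vstack([a,b]))
a=np.hstack([r(s,200,165,135,90,3)[:270,:400],r(s,410,175,100,100,4)[:270]][:2])
a=np.hstack([r(s,200,165,140,85,5)]);cv2.imwrite('pics/c2.png',np.vstack([a[:, :700]]))
cv2.imwrite('pics/c3.png',r(s,405,175,110,90,6))
E
```

```text
(no output)
```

View pics/c1.png

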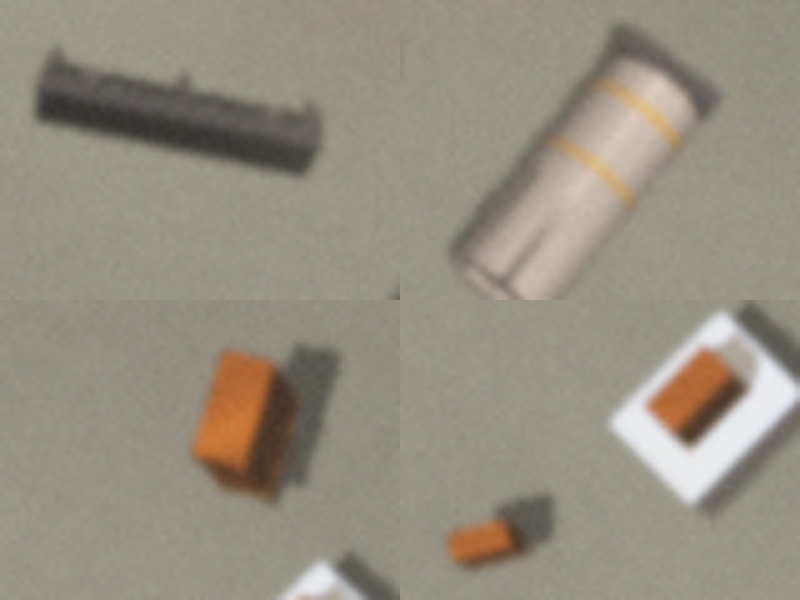

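View pics/c2.png

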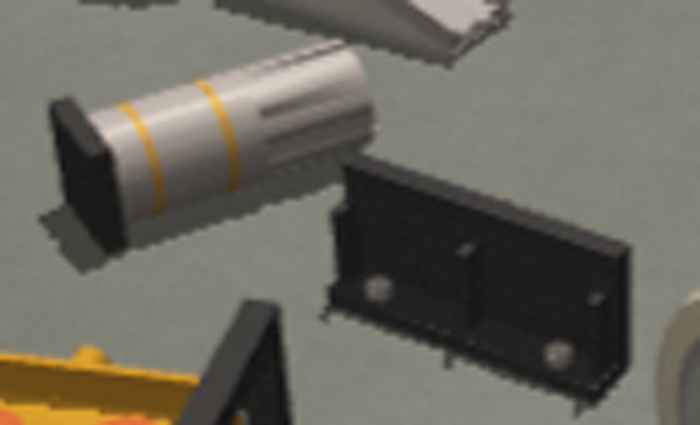

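View pics/c3.png

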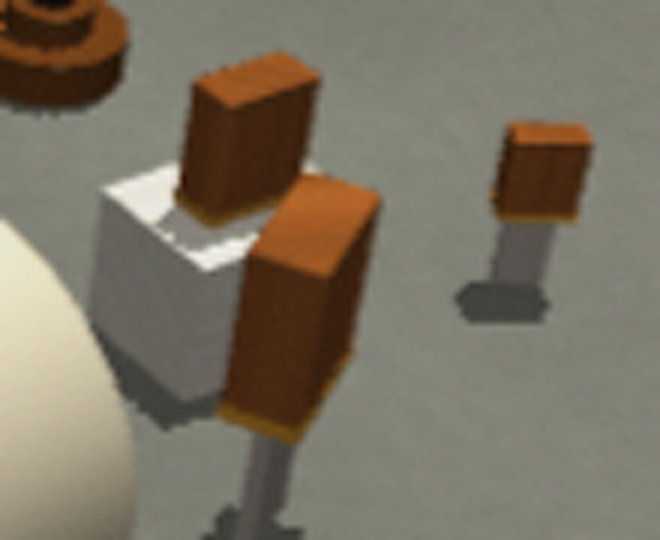

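```bash
cat >> h.py <<'E'
def K(c): return np.array([[c['fx'],0,c['cx']],[0,c['fy'],c['cy']],[0,0,1]])
def pose(c,obs=None):
    if 'world_from_camera' in c: return c['world_from_camera']
    from scipy.spatial.transform import Rotation as R
    T=np.eye(4);T[:3,:3]=R.from_quat(obs['tcp_rot']).as_matrix();T[:3,3]=obs['position']
    return T@c['tool_from_camera']
def ray(c,uv,obs=None):
    T=pose(c,obs); d=T[:3,:3]@np.array([(uv[0]-c['cx'])/c['fx'],-(uv[1]-c['cy'])/c['fy'],-1])
    return T[:3,3],d
def atz(c,uv,z,obs=None):
    p,d=ray(c,uv,obs); return p+d*(z-p[2])/d[2]
def tri(*rs):
    A=0;b=0
    for p,d in rs:
        d=d/np.linalg.norm(d);M=np.eye(3)-np.outer(d,d);A=A+M;b=b+M@p
    x=np.linalg.solve(A,b);return x,[np.linalg.norm(np.cross(x-p,d/np.linalg.norm(d))) for p,d in rs]
E
python3 - <<'E'
from h import *
np.set_printoptions(precision=4,suppress=True)
t=capture('top');s=capture('scene');print([k for k in t])
print('plate',[atz(t,p,0) for p in [(317.4,193.6),(371,204.8)]])
print('foot top corners',[atz(t,p,.058) for p in [(419,190),(438.6,204)]])
print('slot rim',[atz(t,p,.029) for p in [(388,237.4)]])
print('gauge',tri(ray(t,(219,228)),ray(s,(447.8,188.3))), 'long dir',atz(t,(160+308/5,210+47/5),.117)-atz(t,(160+248/5,210+105/5),.117))
print('foot tri',tri(ray(t,(419,190)),ray(s,(220,195))),tri(ray(t,(438.6,204)),ray(s,(211.5,185))))
print('rack',[atz(t,(160+(x-400)/5,210+(y-300)/5),.062) for x,y in [(720,310),(690,503),(610,420)]])
E
```

```text
['pixels', 'fx', 'fy', 'cx', 'cy', 'world_from_camera']
plate [array([0.615 , 0.0252, 0.    ]), array([ 0.5814, -0.1195,  0.    ])]
foot top corners [array([ 0.6061, -0.2395,  0.058 ]), array([ 0.5678, -0.2881,  0.058 ])]
slot rim [array([ 0.4869, -0.1567,  0.029 ])]
gauge (array([0.504 , 0.2717, 0.1145]), [np.float64(0.0012772490532081161), np.float64(0.001277249053208097)]) long dir [ 0.0284 -0.0287  0.    ]
foot tri (array([ 0.6055, -0.2398,  0.063 ]), [np.float64(0.0014593460236925827), np.float64(0.001459346023692541)]) (array([ 0.567 , -0.2869,  0.06  ]), [np.float64(0.0007352512294864898), np.float64(0.0007352512294864892)])
rack [array([0.555 , 0.2678, 0.062 ]), array([0.4554, 0.2809, 0.062 ]), array([0.4987, 0.3226, 0.062 ])]
```

```bash
cat >> h.py <<'E'
from scipy.spatial.transform import Rotation as R
np.set_printoptions(precision=4,suppress=True)
def to(p,yaw,o=None):
    "shift (cm, tool axes) and turn (rad) from measured pose to TCP p with tool x at world yaw (deg)"
    o=o or get_obs(); M=R.from_quat(o['tcp_rot']).as_matrix()
    y0=np.arctan2(M[1,0],M[0,0]); d=(M.T@(np.array(p)-o['position']))*100
    return np.round(d,2), round(-((np.radians(yaw)-y0+np.pi)%(2*np.pi)-np.pi),3)
E
python3 - <<'E'
from h import *
print(to([.489,-.187,.2],-38))
E
```

```text
(array([ 41.39, -32.9 ,  -0.  ]), np.float64(0.957))
```

>>> apply_moves:
  targets: "41.4 -32.9 0 0.957;41.4 -32.9 0 0.957;41.4 -32.9 0 0.957;41.4 -32.9 0 0.957;41.4 -32.9 0 0.957;41.4 -32.9 0 0.957;41.4 -32.9 0 0.957;41.4 -32.9 0 0.957;41.4 -32.9 0 0.957;41.4 -32.9 0 0.957"

```text
time_s: 1.5
position: [0.4909, -0.1838, 0.1999]
tcp_rot: [0.947, -0.322, 0.0, -0.001]
ft_force: [-1.3, -0.9, -0.6]
opening: 0.0856
grip_force: 0.0
```

```bash
python3 - <<'E'
from h import *
o=get_obs();print(o['time_s'],o['position'],o['joints'],o['joint_velocities']);c=snap('wrist','w1')
im=cv2.imread('pics/w1.png')
# project expected points
T=np.linalg.inv(pose(c,o))
for p in [(.587,-.264,.058),(.469,-.171,.058),(.489,-.187,.058)]:
    q=T@np.append(p,1); print(p,c['cx']+c['fx']*q[0]/-q[2],c['cy']-c['fy']*q[1]/-q[2])
E
```

```text
1.5 [ 0.4909 -0.1838  0.1999] [ 0.1953  0.4233  0.1769  1.7904 -0.092   0.9357 -1.8154] [ 0.0546 -0.0095  0.0724  0.0212  0.0286  0.0006  0.0152]
(0.587, -0.264, 0.058) 325.0532288696643 39.49173174392314
(0.469, -0.171, 0.058) 322.4565612489098 199.01433331844618
(0.489, -0.187, 0.058) 323.0278618475858 175.18098767571334
```

View pics/w1.png

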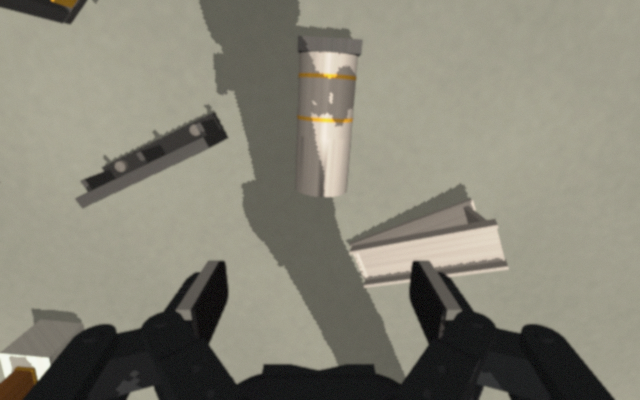

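```bash
python3 - <<'E'
from h import *
o=get_obs();c=capture('wrist')
a=[atz(c,p,.058,o) for p in [(298,38),(362,42)]];print(a, np.linalg.norm(a[0]-a[1]));f=(a[0]+a[1])/2
e=atz(c,(322.5,195),.058,o);d=f-e;print('foot',f,'end',e,'len',np.linalg.norm(d),'yaw',np.degrees(np.arctan2(d[1],d[0])))
v=a[1]-a[0];print('yaw by edge',np.degrees(np.arctan2(v[0],-v[1])))
b=[atz(c,p,.07,o) for p in [(84,207),(228,139)]];v=b[1]-b[0];print(b,np.linalg.norm(v),'plate yaw',np.degrees(np.arctan2(v[0],-v[1])))
print(o['time_s'],o['position'])
E
```

```text
[array([ 0.6007, -0.2491,  0.058 ]), array([ 0.5631, -0.2922,  0.058 ])] 0.05719936872116511
foot [ 0.5819 -0.2706  0.058 ] end [ 0.4708 -0.1766  0.058 ] len 0.1455815781297634 yaw -40.262331926779446
yaw by edge -41.06989576133266
[array([0.6119, 0.0192, 0.07  ]), array([ 0.5727, -0.1424,  0.07  ])] 0.16628633329517198 plate yaw -13.624385315531573
1.55 [ 0.4894 -0.1865  0.2   ]
```

>>> apply_moves:
  targets: "0 0 5 0.05;0 0 11 0.05;0 0 16 0.05;0 0 19 0.05;0 0 19 0.05;0 0 19 0.05"

```text
time_s: 2.35
position: [0.4896, -0.1891, 0.0113]
tcp_rot: [0.937, -0.35, 0.001, 0.0]
ft_force: [-0.4, -0.2, 0.7]
opening: 0.0852
grip_force: 0.0
```

>>> apply_moves:
  targets: "0 0 0 0;0 0 0 0;0 0 0 0;0 0 0 0;0 0 0 0;0 0 0 0"
  jaw: 5.4

```text
time_s: 3.1
position: [0.4892, -0.1873, 0.0101]
tcp_rot: [0.937, -0.349, -0.0, -0.0]
ft_force: [-0.8, -0.7, -0.3]
opening: 0.0539
grip_force: 0.0
```

```bash
python3 - <<'E'
from h import *
print(get_obs()['joints'])
snap('wrist','w2');snap('scene','s2')
a=cv2.imread('pics/w2.png');b=cv2.imread('pics/s2.png')[90:240,140:340]
a=cv2.resize(a,(480,300));b=cv2.resize(b,(400,300),interpolation=cv2.INTER_CUBIC)
cv2.imwrite('pics/v2.png',np.vstack([a,cv2.copyMakeBorder(b,0,0,0,80,0)]))
E
```

```text
[ 0.2435  0.6994  0.123   1.9718 -0.1719  0.4803 -1.7933]
```

View pics/v2.png

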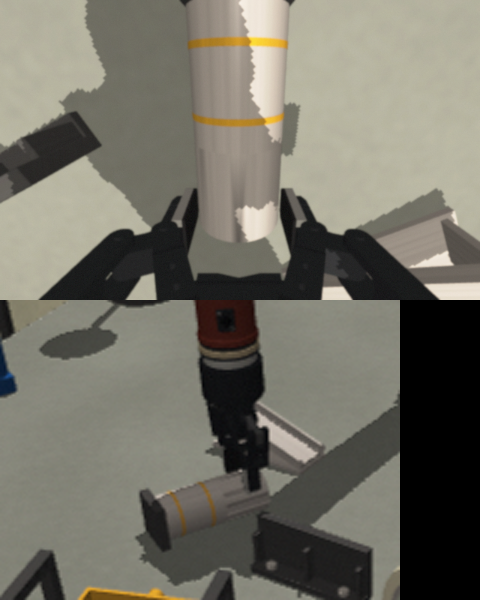

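>>> apply_moves:
  targets: "0 0 0 0;0 0 0 0;0 0 0 0;0 0 0 0"
  jaw: 5.0

```text
time_s: 3.7
position: [0.4892, -0.1873, 0.0101]
tcp_rot: [0.937, -0.349, -0.0, -0.0]
ft_force: [-0.2, -0.7, -0.6]
opening: 0.05
grip_force: 0.0
```

>>> apply_moves:
  targets: "0 0 0 0;0 0 0 0;0 0 0 0;0 0 0 0;0 0 0 0"
  jaw: 4.4

```text
time_s: 4.32
position: [0.4894, -0.187, 0.0107]
tcp_rot: [0.937, -0.349, 0.0, -0.0]
ft_force: [-1.4, 1.4, 5.5]
opening: 0.0451
grip_force: 48.4
```

>>> apply_moves:
  targets: "0 0 0 0;0 0 0 0;0 0 -0.5 0;0 0 -1 0;0 0 -1.5 0;0 0 -1.5 0"
  jaw: 4.0

```text
time_s: 5.08
position: [0.4895, -0.1875, 0.0256]
tcp_rot: [0.937, -0.349, 0.001, 0.0]
ft_force: [-0.1, 0.6, -0.3]
opening: 0.0403
grip_force: 0.0
```

```bash
python3 - <<'E'
from h import *
o=get_obs();print(o['time_s'],o['position'],o['ft_force'],o['torque'],o['opening'],o['grip_force'])
snap('wrist','w3');snap('scene','s3')
a=cv2.imread('pics/w3.png')[:400,200:440];b=cv2.imread('pics/s3.png')[120:220,190:300]
a=cv2.resize(a,(360,600));b=cv2.resize(b,(440,400),interpolation=cv2.INTER_CUBIC)
cv2.imwrite('pics/v3.png',np.hstack([a,cv2.copyMakeBorder(b,0,200,0,0,0)]))
E
```

```text
5.075 [ 0.4895 -0.1875  0.0256] [-0.1132  0.5666 -0.2774] [0.0003 0.0124 0.0477] 0.04030639493453563 0.0
```

View pics/v3.png

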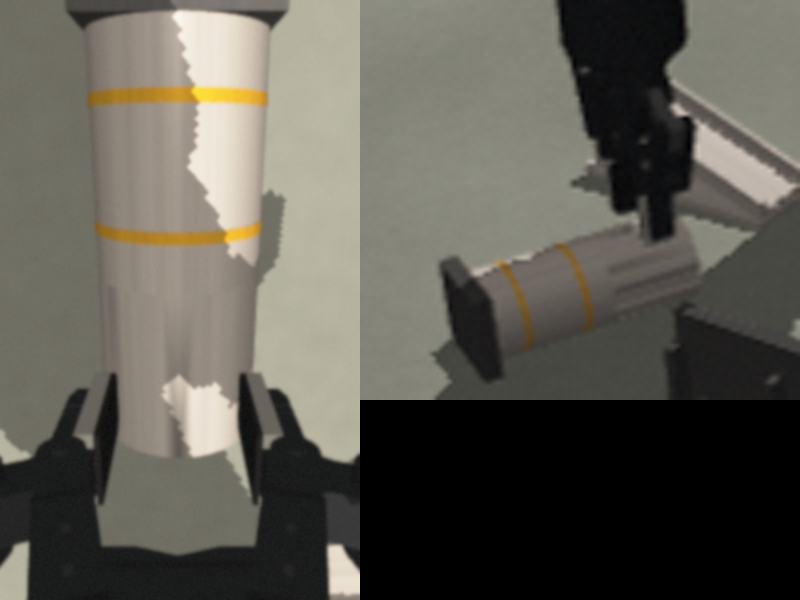

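```bash
python3 - <<'E'
from h import *
c=capture('wrist');T=np.linalg.inv(c['tool_from_camera'])
for z in (0,-.01,-.02,-.03,-.04):
  r=[]
  for x,y in [(.011,-.02),(-.011,-.02),(.011,.02),(-.011,.02)]:
    q=T@[x,y,z,1];r+=[c['cx']+c['fx']*q[0]/-q[2],c['cy']-c['fy']*q[1]/-q[2]]
  print(z,np.round(r))
E
```

```text
0 [286. 219. 287. 253. 354. 219. 353. 253.]
-0.01 [284. 226. 285. 261. 356. 226. 355. 261.]
-0.02 [282. 234. 284. 270. 358. 233. 357. 270.]
-0.03 [280. 242. 282. 280. 361. 242. 359. 280.]
-0.04 [278. 252. 279. 292. 363. 252. 361. 292.]
```

>>> apply_moves:
  targets: "0 0 0 0;0 0 0 0;0 0 0 0;0 0 0 0;0 0 1.6 0;0 0 2.6 0;0 0 3.6 0;0 0 3.6 0"
  jaw: 7.0

```text
time_s: 6.22
position: [0.4884, -0.187, -0.012]
tcp_rot: [0.937, -0.349, -0.001, -0.0]
ft_force: [-1.2, 0.2, 0.4]
opening: 0.0699
grip_force: 0.0
```

>>> apply_moves:
  targets: "0 0 0 0;0 0 0.4 0;0 0 0.8 0;0 0 0.8 0;0 0 0.8 0"
  jaw: 6.3

```text
time_s: 6.85
position: [0.4893, -0.1873, -0.0188]
tcp_rot: [0.937, -0.349, 0.0, -0.0]
ft_force: [0.4, 0.2, 0.2]
opening: 0.063
grip_force: 0.0
```

```bash
python3 - <<'E'
from h import *
snap('wrist','w4');snap('scene','s4')
a=cv2.imread('pics/w4.png')[:400,200:440];b=cv2.imread('pics/s4.png')[120:220,190:300]
a=cv2.resize(a,(360,600));b=cv2.resize(b,(440,400),interpolation=cv2.INTER_CUBIC)
cv2.imwrite('pics/v4.png',np.hstack([a,cv2.copyMakeBorder(b,0,200,0,0,0)]))
E
```

```text
(no output)
```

View pics/v4.png

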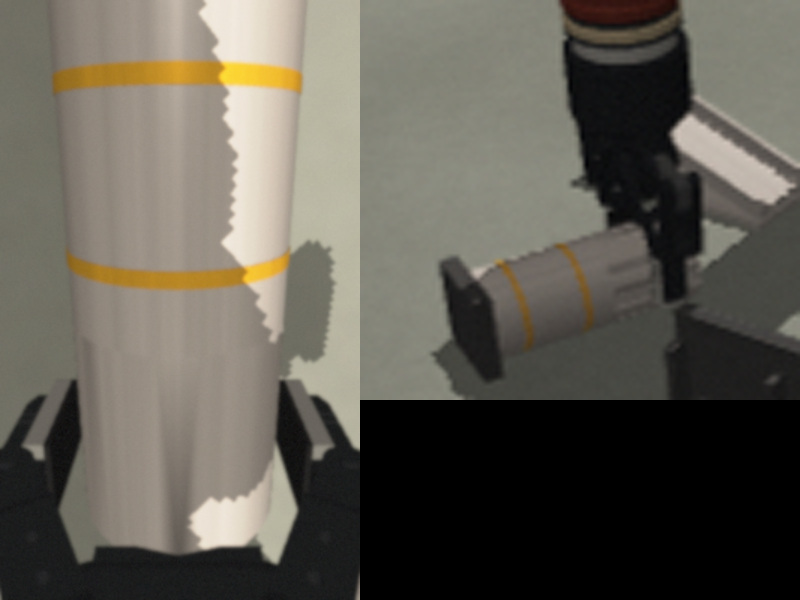

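```bash
python3 - <<'E'
from h import *
o=get_obs();c=capture('wrist');print(o['position'],'yaw',np.degrees(R.from_quat(o['tcp_rot']).as_matrix()[:2,0]@[1,0]))
T=np.linalg.inv(c['tool_from_camera'])@np.linalg.inv(np.linalg.inv(np.eye(4)))
M=np.eye(4);M[:3,:3]=R.from_quat(o['tcp_rot']).as_matrix();M[:3,3]=o['position'];Mi=np.linalg.inv(M)
e=atz(c,(318,366),.056,o);print('end in tool',(Mi@np.append(e,1))[:3], 'band2',(Mi@np.append(atz(c,(200+180/1.5,190),.058,o),1))[:3],'band1',(Mi@np.append(atz(c,(200+185/1.5,57),.058,o),1))[:3])
u=np.array([.974,-.226])
for d in (.125,.12):
  p=np.array([.598,-.047])-(d+.015)*u;print(d,p,to([*p,o['position'][2]],-13.1))
E
```

```text
[ 0.4893 -0.1874 -0.0188] yaw 43.33084168049136
end in tool [-0.0209 -0.0012 -0.0748] band2 [ 0.0526 -0.0005 -0.0768] band1 [ 0.0911  0.0004 -0.0768]
0.125 [ 0.4616 -0.0154] (array([-13.34, -11.2 ,   0.  ]), np.float64(-0.485))
0.12 [ 0.4665 -0.0165] (array([-12.9 , -11.43,   0.  ]), np.float64(-0.485))
```

>>> apply_moves:
  targets: "0 0 0 0;0 0 0 0;0 0 0 0;0 0 0 0;0 0 0 0"
  jaw: 5.0

```text
time_s: 7.62
position: [0.4893, -0.1873, -0.0184]
tcp_rot: [0.937, -0.349, 0.0, -0.0]
ft_force: [-0.7, 0.1, 5.4]
opening: 0.0556
grip_force: 63.6
```

>>> apply_moves:
  targets: "0 0 -0.5 0;0 0 -1 0;-2 -2 -1 -0.08;-5 -4 -1 -0.18;-8 -6.5 -1 -0.28;-11 -9 -1 -0.4;-13 -10.5 -1 -0.46;-13.6 -11.1 -1 -0.485;-13.6 -11.1 -1 -0.485;-13.6 -11.1 -1 -0.485"

```text
time_s: 8.88
position: [0.4665, -0.0778, -0.0048]
tcp_rot: [0.983, -0.183, 0.016, 0.029]
ft_force: [3.5, -83.0, -5.2]
opening: 0.0561
grip_force: 232.1
```

```bash
python3 - <<'E'
from h import *
o=get_obs();print(o['time_s'],o['position'],o['ft_force'],o['torque'],o['opening'],o['grip_force'],np.degrees(np.arctan2(*R.from_quat(o['tcp_rot']).as_matrix()[[1,0],0])))
c=snap('top','t5');w=snap('wrist','w5');s=snap('scene','s5')
r=lambda im,x0,y0,ww,h,k:cv2.resize(cv2.imread(im)[y0:y0+h,x0:x0+ww],None,fx=k,fy=k,interpolation=cv2.INTER_CUBIC)
a=np.hstack([r('pics/s5.png',200,140,130,100,3.0769)[:300],r('pics/t5.png',300,180,120,90,3.3334)[:300]])
b=r('pics/w5.png',100,0,400,300,1)
print(a.shape)
cv2.imwrite('pics/v5.png',a)
E
```

```text
8.875 [ 0.4665 -0.0778 -0.0048] [  3.5039 -83.0028  -5.1818] [-15.5131  -0.5613  -9.7717] 0.056119899207619096 232.07512658613268 -21.058578971123964
(300, 800, 3)
```

>>> apply_moves:
  targets: "0 9.8 0 0.14;0 9.8 0 0.14;0 9.8 0 0.14;0 9.8 0 0.14"

```text
time_s: 9.52
position: [0.4369, -0.1085, -0.009]
tcp_rot: [0.983, -0.182, -0.0, -0.001]
ft_force: [-0.1, -0.0, -4.1]
opening: 0.0558
grip_force: 68.0
```

```bash
python3 - <<'E'
from h import *
o=get_obs();print(o['time_s'],o['position'],o['ft_force'],o['opening'],o['grip_force'],np.degrees(np.arctan2(*R.from_quat(o['tcp_rot']).as_matrix()[[1,0],0])))
snap('top','t6');w=snap('wrist','w6');s=snap('scene','s6')
r=lambda im,x0,y0,ww,h,k:cv2.resize(cv2.imread(im)[y0:y0+h,x0:x0+ww],None,fx=k,fy=k,interpolation=cv2.INTER_CUBIC)
a=np.hstack([r('pics/s6.png',200,140,130,100,3.0769)[:300],r('pics/t6.png',300,180,120,90,3.3334)[:300]])
b=np.hstack([cv2.resize(cv2.imread('pics/w6.png')[:300],(640,300)),np.zeros((300,160,3),np.uint8)])
cv2.imwrite('pics/v6.png',np.vstack([a,b]))
E
```

```text
9.525 [ 0.4369 -0.1085 -0.009 ] [-0.0642 -0.0005 -4.1216] 0.055780845386307655 68.04609467333648 -21.00402730046006
```

View pics/v6.png

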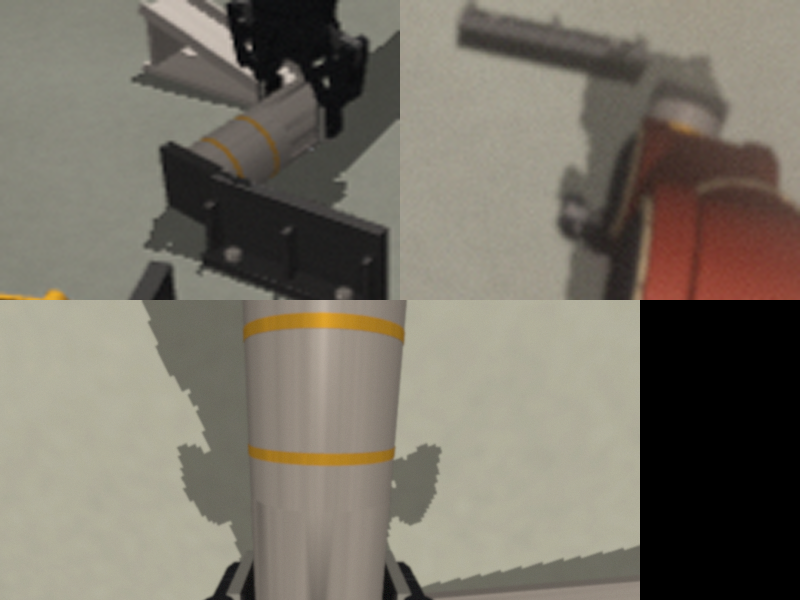

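```bash
python3 - <<'E'
from h import *
o=get_obs();print(o['position'],to([.449,-.0124,o['position'][2]],-13.3))
E
```

```text
[ 0.4373 -0.1077 -0.0089] (array([-2.3 , -9.32,  0.01]), np.float64(-0.132))
```

Stay 10 mm up while moving; then lower.

>>> apply_moves:
  targets: "-0.5 -0.5 0 -0.07;-1 -2 0 -0.132;-1.5 -4 0 -0.132;-2 -6.5 0 -0.132;-2.3 -8.6 0 -0.132;-2.3 -9.3 0 -0.132;-2.3 -9.3 0 -0.132;-2.3 -9.3 0.5 -0.132;-2.3 -9.3 0.9 -0.132;-2.3 -9.3 0.9 -0.132"

```text
time_s: 10.92
position: [0.4479, -0.0156, -0.0177]
tcp_rot: [0.993, -0.119, -0.001, 0.0]
ft_force: [-4.0, 0.5, 3.2]
opening: 0.0558
grip_force: 68.8
```

```bash
python3 - <<'E'
from h import *
o=get_obs();print(o['time_s'],o['position'],o['ft_force'],o['torque'],o['opening'],o['grip_force'],np.degrees(np.arctan2(*R.from_quat(o['tcp_rot']).as_matrix()[[1,0],0])))
# bands in wrist image: yellow, mean slope
c=snap('wrist','w7');im=cv2.cvtColor(c['pixels'],cv2.COLOR_RGB2HSV)
m=cv2.inRange(im,(15,120,100),(35,255,255));n,l,st,ce=cv2.connectedComponentsWithStats(m)
for i in range(1,n):
    if st[i,4]>80: print(st[i],ce[i])
t=snap('top','t7');h=cv2.cvtColor(t['pixels'],cv2.COLOR_RGB2HSV)
E
```

```text
10.925 [ 0.4479 -0.0156 -0.0177] [-4.0482  0.5024  3.209 ] [0.1177 0.2511 0.0376] 0.05576863620477482 68.79570133052766 -13.626188942054307
[ 239   14  169   28 2638] [323.0842  24.2161]
[ 246  148  150   24 1762] [320.4353 162.6873]
```

>>> apply_moves:
  targets: "0.7 0 0 -0.02;1.4 0 0 -0.02;2 0 0 -0.02;2 0 0 -0.02"

```text
time_s: 11.52
position: [0.466, -0.0195, -0.0178]
tcp_rot: [0.994, -0.108, -0.002, -0.0]
ft_force: [-6.4, 1.9, 5.4]
opening: 0.0558
grip_force: 69.0
```

>>> apply_moves:
  targets: "0.2 0 0 0;0.4 0 0 0;0.4 0 0 0"

```text
time_s: 11.9
position: [0.4657, -0.0195, -0.0178]
tcp_rot: [0.994, -0.108, -0.006, -0.0]
ft_force: [-11.7, 2.7, 12.0]
opening: 0.0553
grip_force: 69.7
```

>>> apply_moves:
  targets: "-0.5 0 0 0;-0.5 0 0 0;-0.5 0 0 0;-0.5 0 0 0;0.2 0 0 0;0.6 0 0 0;0.6 0 0 0"
  jaw: 6.6

```text
time_s: 12.78
position: [0.4788, -0.0217, -0.0179]
tcp_rot: [0.994, -0.108, 0.0, -0.0]
ft_force: [-0.8, -0.2, 0.8]
opening: 0.0662
grip_force: 0.0
```

>>> apply_moves:
  targets: "0 0 0 0;0 0 0 0;0 0 0 0;0 0 0 0"
  jaw: 5.65

```text
time_s: 13.28
position: [0.478, -0.0218, -0.0177]
tcp_rot: [0.994, -0.108, 0.0, 0.0]
ft_force: [0.2, -0.5, 2.5]
opening: 0.057
grip_force: 16.5
```

```bash
python3 - <<'E'
from h import *
o=get_obs();print(o['time_s'],o['position'],o['ft_force'],o['torque'],o['opening'],o['grip_force'],np.degrees(np.arctan2(*R.from_quat(o['tcp_rot']).as_matrix()[[1,0],0])))
c=snap('wrist','w8');im=cv2.cvtColor(c['pixels'],cv2.COLOR_RGB2HSV)
M=np.eye(4);M[:3,:3]=R.from_quat(o['tcp_rot']).as_matrix();M[:3,3]=o['position'];Mi=np.linalg.inv(M)
m=cv2.inRange(im,(15,120,100),(35,255,255));n,l,st,ce=cv2.connectedComponentsWithStats(m)
for i in range(1,n):
    if st[i,4]>80: p=atz(c,ce[i],.055,o);print(st[i],ce[i],p,(Mi@np.append(p,1))[:3])
E
```

```text
13.275 [ 0.478  -0.0218 -0.0177] [ 0.2391 -0.5215  2.4698] [-0.1438  0.0316 -0.1576] 0.05702950447505844 16.50785319507122 -12.42051000050408
[ 243   62  162   19 2309] [323.2061  69.8913] [ 0.5644 -0.0413  0.055 ] [ 0.0885  0.0004 -0.0727]
[ 249  179  145   29 1592] [320.6149 197.571 ] [ 0.5261 -0.0321  0.055 ] [ 0.0492 -0.0003 -0.0727]
```

>>> apply_moves:
  targets: "-0.1 0 -1.05 0;-0.2 0 -2.1 0;-0.2 0 -3.1 0;-0.15 0 -4.05 0;0.05 0 -4.95 0;0.3 0 -5.8 0;0.3 0 -5.8 0"

```text
time_s: 14.2
position: [0.4813, -0.0222, 0.0409]
tcp_rot: [0.994, -0.108, 0.0, -0.0]
ft_force: [-1.8, 1.6, 0.8]
opening: 0.0568
grip_force: 13.8
```

```bash
cat > ang.py <<'E'
from h import *
import sys
# canister tilt from scene view: yellow bands near plate (pixels), excluding tray
o=get_obs();print(o['time_s'],o['position'],o['ft_force'],o['torque'],o['opening'],o['grip_force'])
for n in ('wrist','scene','top'):
    c=snap(n,n+sys.argv[1]);im=cv2.cvtColor(c['pixels'],cv2.COLOR_RGB2HSV)
    m=cv2.inRange(im,(15,100,80),(35,255,255))
    if n!='wrist': # mask to the region round the plate
        T=np.linalg.inv(pose(c));q=T@[.55,-.04,.07,1];u=c['cx']+c['fx']*q[0]/-q[2];v=c['cy']-c['fy']*q[1]/-q[2]
        k=np.zeros_like(m);k[max(0,int(v)-45):int(v)+35,int(u)-35:int(u)+35]=1;m=m*k
    N,l,st,ce=cv2.connectedComponentsWithStats(m)
    for i in range(1,N):
        if st[i,4]>6: print(n,st[i],ce[i])
E
python3 ang.py 9
```

```text
14.2 [ 0.4813 -0.0222  0.0409] [-1.8492  1.6262  0.7573] [0.0632 0.3082 0.029 ] 0.05679101190431206 13.797033447772264
wrist [263  70 113  32 982] [319.0367  79.611 ]
wrist [ 260  157  119   23 1136] [319.1276 164.8468]
scene [305 183  21  12  41] [316.2439 187.5366]
scene [297 198  22  11  46] [308.0435 201.6304]
```

```bash
cat > fit.py <<'E'
from h import *
def proj(th,c,r=.026):
    T=np.linalg.inv(c['tool_from_camera']);out=[]
    for s in (.0885,.0492):
        q=T@[s*np.cos(th)+r*np.sin(th),0,-.0467+s*np.sin(th)-r*np.cos(th),1]
        out+=[c['cy']-c['fy']*q[1]/-q[2]]
    return np.array(out)
c=capture('wrist')
for d in (0,10,20,25,30,35,40,50,60,70,80,90): print(d,np.round(proj(np.radians(d),c)))
E
python3 fit.py
```

```text
0 [ 70. 198.]
10 [ 63. 179.]
20 [ 65. 167.]
25 [ 69. 163.]
30 [ 74. 161.]
35 [ 80. 159.]
40 [ 87. 159.]
50 [102. 161.]
60 [119. 166.]
70 [138. 173.]
80 [157. 183.]
90 [177. 194.]
```

>>> apply_moves:
  targets: "0.4 0 -0.8 0;0.85 0 -1.5 0;1.4 0 -2.1 0;2.05 0 -2.65 0;2.75 0 -3.1 0;3.55 0 -3.5 0;3.55 0 -3.5 0"

```text
time_s: 15.28
position: [0.5166, -0.0301, 0.0754]
tcp_rot: [0.994, -0.108, 0.001, -0.0]
ft_force: [-0.0, 0.2, -4.2]
opening: 0.0568
grip_force: 15.0
```

```bash
python3 ang.py 10
```

```text
15.275 [ 0.5166 -0.0301  0.0754] [-0.0407  0.2168 -4.2172] [-0.0197 -0.021   0.0477] 0.0568204139511142 15.048107486218214
wrist [276 120  86  28 396] [318.7652 128.8056]
wrist [270 165 100  32 583] [319.5506 174.5437]
scene [300 186  23   7  45] [310.8889 189.5778]
scene [295 202  24   8  36] [307.7222 206.1389]
```

>>> apply_moves:
  targets: "0.2 0 0.2 0;0.4 0 0.4 0;0.4 0 0.4 0"

```text
time_s: 15.8
position: [0.5199, -0.0307, 0.0747]
tcp_rot: [0.994, -0.108, 0.001, -0.0]
ft_force: [-5.6, 0.2, 21.2]
opening: 0.0568
grip_force: 17.9
```

>>> apply_moves:
  targets: "0.2 0 -0.3 0;0.6 0 -0.58 0;1.05 0 -0.7 0;1.5 0 -0.76 0;2 0 -0.82 0;2.5 0 -0.84 0;2.5 0 -0.84 0"

```text
time_s: 16.68
position: [0.5448, -0.0363, 0.0793]
tcp_rot: [0.994, -0.108, 0.001, 0.0]
ft_force: [-1.1, 0.6, -4.8]
opening: 0.0567
grip_force: 16.9
```

```bash
python3 ang.py 11
```

```text
16.675 [ 0.5448 -0.0363  0.0793] [-1.1419  0.609  -4.7621] [ 0.0461  0.1673 -0.0528] 0.05670777492710012 16.943130036816
wrist [281 152  77  24 253] [318.9842 158.6838]
wrist [273 182  93  31 406] [319.1232 191.1379]
scene [296 191  25   6  48] [307.5625 194.5625]
```

>>> apply_moves:
  targets: "0.5 0 0.1 0;1.0 0 0.15 0;1.5 0 0.2 0;2.05 0 0.28 0;2.6 0 0.38 0;3.0 0 0.45 0;3.0 0 0.45 0"

```text
time_s: 17.7
position: [0.5744, -0.0429, 0.075]
tcp_rot: [0.994, -0.108, 0.001, 0.0]
ft_force: [0.7, -0.7, -0.4]
opening: 0.0567
grip_force: 18.4
```

```bash
python3 ang.py 12
```

```text
17.7 [ 0.5744 -0.0429  0.075 ] [ 0.7331 -0.6598 -0.3855] [0.032  0.2179 0.003 ] 0.056679840195920116 18.426723517477512
wrist [352 199   3   5   8] [352.875 201.   ]
wrist [278 202  83  24 276] [318.6957 209.4674]
scene [292 198  24   6  45] [303.3778 201.6222]
```

>>> apply_moves:
  targets: "0.2 0 0.05 0;0.4 0 0.1 0;0.4 0 0.1 0"

```text
time_s: 18.23
position: [0.5773, -0.0436, 0.0742]
tcp_rot: [0.994, -0.108, 0.0, 0.0]
ft_force: [-2.0, -0.0, 2.8]
opening: 0.0568
grip_force: 18.8
```

>>> apply_moves:
  targets: "0.2 0 0 0;0.4 0 0 0;0.4 0 0 0"

```text
time_s: 18.6
position: [0.5773, -0.0435, 0.0742]
tcp_rot: [0.994, -0.108, -0.004, -0.0]
ft_force: [-8.8, 1.4, 8.9]
opening: 0.0566
grip_force: 19.3
```

```bash
python3 ang.py 13; python3 - <<'E'
from h import *
# contact-free check: canister silhouette edges in scene/top, print rows of left/right edges of bright tube against background
for f in ('scene12','scene13'):
    im=cv2.imread(f'pics/{f}.png')
    g=cv2.cvtColor(im,cv2.COLOR_BGR2GRAY)
    for v in range(170,226,6): print(f,v,g[v,280:325:1].tolist())
E
```

```text
18.6 [ 0.5773 -0.0435  0.0742] [-8.7529  1.3907  8.8702] [ 0.2793  1.7364 -0.0611] 0.05661141544299481 19.308987110853195
wrist [277 203  83  26 284] [318.0669 210.7007]
scene [292 198  25   7  48] [304.2917 202.1458]
scene12 170 [101, 100, 98, 76, 38, 48, 83, 65, 13, 13, 24, 57, 80, 83, 85, 90, 91, 88, 84, 81, 80, 75, 74, 73, 70, 70, 66, 65, 53, 31, 15, 18, 16, 17, 16, 16, 16, 16, 14, 17, 16, 18, 13, 13, 15]
scene12 176 [120, 85, 87, 88, 69, 33, 63, 67, 24, 7, 17, 49, 81, 80, 85, 90, 100, 101, 95, 89, 89, 88, 88, 86, 87, 85, 81, 79, 77, 65, 63, 83, 71, 41, 16, 15, 13, 16, 21, 46, 70, 70, 71, 72, 72]
scene12 182 [137, 138, 138, 139, 137, 137, 137, 130, 101, 71, 105, 118, 78, 83, 83, 88, 95, 98, 95, 92, 90, 88, 88, 87, 86, 86, 80, 72, 70, 56, 55, 82, 73, 42, 17, 18, 15, 13, 20, 47, 71, 72, 72, 70, 72]
scene12 188 [137, 137, 136, 136, 134, 135, 134, 135, 137, 136, 138, 123, 88, 81, 83, 87, 93, 94, 96, 91, 88, 88, 88, 89, 88, 87, 80, 67, 64, 60, 65, 83, 77, 67, 67, 71, 73, 67, 70, 72, 71, 72, 71, 71, 72]
scene12 194 [138, 138, 137, 137, 137, 136, 136, 137, 138, 136, 137, 126, 95, 83, 84
[... 2367 characters left out ...]
34, 36, 36, 35, 35, 34, 40, 55, 64, 69, 83, 81, 79, 79, 76, 75, 74, 72, 68, 68, 67, 67, 72, 71, 69, 75, 105, 137, 137]
scene13 212 [31, 30, 29, 30, 30, 31, 30, 30, 29, 31, 31, 32, 30, 31, 32, 32, 32, 32, 29, 30, 31, 32, 30, 30, 30, 30, 30, 31, 30, 32, 32, 35, 36, 35, 36, 37, 34, 35, 48, 67, 75, 95, 118, 127, 129]
scene13 218 [32, 31, 31, 31, 31, 32, 31, 30, 32, 31, 29, 31, 30, 27, 25, 23, 26, 31, 31, 30, 29, 31, 31, 31, 30, 29, 30, 31, 31, 31, 31, 31, 30, 30, 32, 31, 31, 31, 31, 29, 31, 31, 31, 28, 25]
scene13 224 [36, 34, 36, 35, 35, 35, 34, 33, 33, 32, 29, 30, 29, 29, 26, 25, 25, 29, 31, 32, 32, 32, 31, 30, 32, 31, 32, 30, 30, 30, 31, 30, 30, 29, 32, 29, 31, 40, 60, 71, 59, 31, 29, 28, 23]
```

>>> apply_moves:
  targets: "-0.35 0 -0.1 0;-0.35 0 -0.1 0;-0.35 0 -0.1 0"

```text
time_s: 19.12
position: [0.5772, -0.0433, 0.0743]
tcp_rot: [0.994, -0.108, -0.001, -0.0]
ft_force: [-1.3, 0.4, -4.6]
opening: 0.0568
grip_force: 18.2
```

>>> apply_moves:
  targets: "0 0 0 0;0 0 0 0;0 0 0 0;0 0 0 0;0 0 0 0;0 0 -1.5 0;0 0 -4 0;0 0 -7 0;0 0 -10 0;0 0 -10 0"
  jaw: 8.0

```text
time_s: 20.38
position: [0.5799, -0.0437, 0.1786]
tcp_rot: [0.994, -0.108, 0.004, -0.0]
ft_force: [0.4, 0.5, -0.2]
opening: 0.0802
grip_force: 0.0
```

```bash
python3 - <<'E'
from h import *
o=get_obs();print(o['time_s'],o['position'],o['ft_force'],np.degrees(np.arctan2(*R.from_quat(o['tcp_rot']).as_matrix()[[1,0],0])))
c=snap('wrist','w14');s=snap('scene','s14');snap('top','t14')
# predicted projections of the upright canister: base centre guess, top
for n,cc in (('wrist',c),('scene',s)):
    T=np.linalg.inv(pose(cc,o))
    for p in [(.572,-.0435,.15),(.572,-.0435,.0),(.572,-.0435,.075)]:
        q=T@np.append(p,1); print(n,p,cc['cx']+cc['fx']*q[0]/-q[2],cc['cy']-cc['fy']*q[1]/-q[2])
for n,cc in (('wrist',c),('scene',s)):
    h=cv2.cvtColor(cc['pixels'],cv2.COLOR_RGB2HSV);m=cv2.inRange(h,(0,0,0),(180,70,60)) # dark
    g=cv2.cvtColor(cc['pixels'],cv2.COLOR_RGB2GRAY)
    np.save(f'pics/{n}g.npy',g)
# scene: slot = dark blob on the canister's top; report dark blobs near the predicted top
g=np.load('pics/sceneg.npy');T=np.linalg.inv(pose(s));q=T@[.572,-.0435,.15,1];u=int(s['cx']+s['fx']*q[0]/-q[2]);v=int(s['cy']-s['fy']*q[1]/-q[2])
print(u,v);print(g[v-16:v+24:2,u-26:u+28:2])
E
```

```text
20.375 [ 0.5799 -0.0437  0.1786] [ 0.4012  0.4575 -0.2471] -12.393683401001754
wrist (0.572, -0.0435, 0.15) 321.8690875823216 229.22556421179368
wrist (0.572, -0.0435, 0.0) 320.5336105994104 175.50448470852638
wrist (0.572, -0.0435, 0.075) 321.0381733118711 195.80109328908003
scene (0.572, -0.0435, 0.15) 301.8256317219312 168.46597235855882
scene (0.572, -0.0435, 0.0) 304.0604701738374 222.72827296020833
scene (0.572, -0.0435, 0.075) 302.98705596124773 196.66557271270645
301 168
[[191 165 115  86  85 145 145 133 133 132 134 136 134 134 134 133 134 133
  135 133 134 134 132 133 133 132 132]
 [188 192 189 120  91  85 104 160 137 134 136 132 132 134 132 131 133 133
  134 134 134 134 135 133 133 133 135]
 [188 187 189 191 166 109  86  86 156 150 136 136 132 134 132 134 133 134
  134 136 133 134 135 134 134 133 108]
 [188 190 187 188 191 188 120  90  85 113 161 136 134 133 133 131 133 136
  135 135 134 133 133 134 136 108  71]
 [164 187 186 186 185 190 191 168 107  86  85 154 147 131 130 131 130 135
  134 133 132 132 133 134 124  69  70]
 [ 85 127 182 186 187 185 186 190 189 157  86  72  
[... 944 characters left out ...]
  71  72  72  70  72]
 [134 136 136 136 138 138 136 136  85  81  94  97  88  85  85  81  73  78
   74  74  73  70  69  71  70  71  72]
 [134 136 136 137 137 135 135 135  86  82  94  97  86  87  85  82  71  77
   74  73  72  72  71  71  70  71  72]
 [136 134 138 136 136 137 136 136  94  81  90  96  88  86  86  82  70  74
   75  72  69  70  69  72  70  71  69]
 [134 132 134 137 135 136 136 136  95  81  90  95  88  86  85  82  66  74
   76  65  69  71  72  72  69  71  70]
 [134 136 136 136 134 133 135 134 106  81  90  95  87  85  86  84  64  74
   72  65  70  69  70  71  72  70  71]
 [134 134 134 135 135 135 136 137 105  80  87  95  87  85  86  83  61  73
   73  75  72  71  72  70  71  70  72]]
```

```bash
python3 - <<'E'
import numpy as np
np.set_printoptions(linewidth=250)
g=np.load('pics/wristg.npy')
print('cols',list(range(262,386,4)))
for v in range(160,296,4): print(v,*g[v,262:386:4])
E
```

```text
cols [262, 266, 270, 274, 278, 282, 286, 290, 294, 298, 302, 306, 310, 314, 318, 322, 326, 330, 334, 338, 342, 346, 350, 354, 358, 362, 366, 370, 374, 378, 382]
160 109 108 109 109 107 107 107 74 60 59 61 61 60 61 60 58 60 60 59 61 58 60 59 62 59 59 61 61 60 60 62
164 109 111 108 109 107 106 109 60 57 57 60 60 57 59 60 60 60 55 60 60 57 59 57 59 59 59 59 58 58 59 58
168 161 161 160 147 145 148 151 135 64 77 77 74 76 76 74 73 74 76 75 69 60 67 74 71 68 70 70 69 68 64 68
172 170 173 172 171 171 172 170 170 85 90 93 100 94 94 103 95 97 103 97 94 90 96 105 105 104 104 106 104 102 105 102
176 172 173 172 170 170 173 171 170 91 92 92 93 93 99 103 99 96 98 99 101 92 100 103 104 104 103 104 104 103 104 103
180 172 170 171 173 171 172 172 169 89 90 91 91 95 105 113 111 98 95 96 98 95 105 102 103 102 102 103 106 103 105 102
184 171 168 170 170 171 171 171 160 83 88 91 92 95 106 121 119 98 95 99 98 94 97 104 105 104 105 103 104 103 102 104
188 171 169 170 169 172 170 172 114 81 91 92 90 92 107 130 124 98 93 98 99 96 95 104 103 104 104 101 103 105 103 101
192 169 171 171 171 175 171 171 83 84 90
[... 2435 characters left out ...]
 102 103 105 102 106 103 102 103 103 104 104 106 104 103 104
276 169 166 167 168 168 171 173 170 168 166 167 170 168 167 168 171 113 103 104 103 104 105 104 104 102 103 103 104 103 103 102
280 165 168 168 167 168 169 170 167 169 166 167 167 168 169 171 171 134 104 103 104 101 104 102 103 103 104 103 102 102 103 101
284 163 166 166 167 164 170 170 170 170 169 171 168 167 171 171 169 157 105 104 104 103 104 104 106 104 106 104 104 101 105 104
288 164 165 167 169 169 167 167 167 170 171 169 168 168 169 170 170 147 105 105 104 101 105 105 102 104 104 104 103 105 103 104
292 166 167 165 167 167 166 169 167 168 167 169 169 165 167 168 171 163 104 103 107 101 106 104 103 105 104 103 103 105 105 105
```

```bash
python3 - <<'E'
from h import *
g=np.load('pics/wristg.npy')
print('row234 left',g[234,288:300],'right',g[234,338:350]);print('cols: u=300..',g[222:248,300]);print(g[222:248,325]); print(g[222:248,284],g[222:248,352])
o=get_obs();c=capture('wrist');o0=dict(o);print(o['position'])
o0['position']=np.array([.5799,-.0437,.1786])
s=atz(c,(318.7,235),.15,o0);e=[atz(c,(u,235),.15,o0) for u in (279,359.5)];e2=[atz(c,(319,v),.15,o0) for v in (199,272)]
print('slot',s,np.linalg.norm(e[1]-e[0]),np.mean(e,0),np.linalg.norm(e2[1]-e2[0]),np.mean(e2,0))
a,b=[atz(c,(u,235),.15,o0) for u in (293,344)];print('slot len',np.linalg.norm(a-b),'dir',np.degrees(np.arctan2(*(a-b)[[1,0]])))
E
```

```text
row234 left [241 240 241 238 224 178 117  94  92  90  92  94] right [ 91  92  92  87  86  89 100 119 132 137 138 140]
cols: u=300.. [140 133 128 124 114 112 102  98  91  91  91  91  92  92  92  94  93  92
  94  95  95 101 106 111 112 118]
[ 85  84  83  81  81  78  85  85  91  96  93  92  93  94  94  93  93  94
  92  93  93  95  95  98 101  99]
[127 132 131 126 131 166 214 239 244 244 244 244 244 244 244 243 244 243
 233 200 144 111 109 112 112 112] [ 90  87  85  83  80  84 100 120 135 140 140 140 140 139 139 140 139 140
 139 134 122 107  98  98 100  99]
[ 0.5769 -0.0434  0.1745]
slot [ 0.5679 -0.0404  0.15  ] 0.05586638904905963 [ 0.5678 -0.0407  0.15  ] 0.055870134590274144 [ 0.5664 -0.0402  0.15  ]
slot len 0.03539342795746223 dir 77.58498362704552
```

```bash
python3 - <<'E'
from h import *
o=get_obs();c=snap('wrist','w15');o2=get_obs();print(o['position'],o2['position'],np.abs(o['joint_velocities']).max())
g=cv2.cvtColor(c['pixels'],cv2.COLOR_RGB2GRAY)
print(g[238,284:300],g[238,338:354])
for u in (282,286,350,354): print(u,g[220:256,u])
np.save('pics/w15.npy',g)
E
```

```text
[ 0.5767 -0.0434  0.1741] [ 0.5767 -0.0434  0.1739] 0.01107994204857728
[240 241 239 237 237 236 232 218 171 118  95  92  91  92  93  93] [ 90  91  91  93  92  94 106 125 133 138 138 141 140 140 138 139]
282 [124 129 129 125 130 162 213 238 244 244 244 244 244 244 243 243 243 243
 240 227 182 131 111 111 113 112 107 105 105 102 110 118 136 152 160 164]
286 [140 133 130 125 131 163 213 236 243 242 243 243 242 243 243 243 242 242
 239 225 180 129 110 111 116 122 125 126 125 121 116 117 115 108 108 114]
350 [ 86  85  83  80  80  83  96 117 133 138 139 141 139 139 138 142 140 140
 140 135 125 109 100  99 100 101 101  98  97  94  90  87  84  81  80  81]
354 [ 91  90  87  83  81  84  94 114 130 139 139 138 141 139 138 138 139 138
 138 135 126 110  98  97  98  97  91  90  87  84  84  82  86  92  97 102]
```

```bash
python3 - <<'E'
from h import *
o=get_obs();c=capture('wrist');print(o['time_s'],o['position'],o['joints'])
for z in (.148,.15): print('slot',atz(c,(318.5,232.9),z,o))
a,b=atz(c,(318.5,225.5),.15,o),atz(c,(318.5,240.3),.15,o);print(np.linalg.norm(a-b))
print(to([.5035,.2715,.3],45),to([.5035,.2715,.3],-45))
E
```

```text
20.625 [ 0.5767 -0.0434  0.1739] [-0.0063  0.5304  0.0683  1.6725 -0.0427  0.9427 -1.709 ]
slot [ 0.5675 -0.0405  0.148 ]
slot [ 0.5685 -0.0407  0.15  ]
0.010988884525882434
(array([-13.95, -29.18, -12.59]), np.float64(-1.001)) (array([-13.95, -29.18, -12.59]), np.float64(0.569))
```

```bash
python3 - <<'E'
from h import *
t=capture('top');s=capture('scene')
print('big top',tri(ray(t,(206.6,181)),ray(s,(458.3,212.5))))
print(to([.5045,.273,.2],135.7))
E
```

```text
big top (array([0.6189, 0.3005, 0.133 ]), [np.float64(0.0002263091167123886), np.float64(0.00022630911671229386)])
(array([-13.89, -29.35,  -2.57]), np.float64(-2.585))
```

>>> apply_moves:
  targets: "0 0 -3 0;-3 -4 -4 -0.18;-6 -9 -4 -0.36;-9 -14 -4 -0.54;-11 -18 -4 -0.72;-12 -22 -4 -0.9;-13 -26 -3.5 -1.08;-14 -29.3 -3 -1.26;-14 -29.3 -3 -1.44;-14 -29.3 -3 -1.62"
  jaw: 6.0

```text
time_s: 22.02
position: [0.5034, 0.2732, 0.2043]
tcp_rot: [0.761, 0.648, -0.001, -0.0]
ft_force: [0.7, -0.7, 0.7]
opening: 0.0601
grip_force: 0.0
```

```bash
python3 - <<'E'
from h import *
o=get_obs();print(o['time_s'],o['position'],o['joints'],to([.5045,.273,.2],135.7))
E
```

```text
22.025 [0.5034 0.2732 0.2043] [-0.2861  0.5146 -0.3899  1.6397  0.2194  1.0321 -0.9036] (array([0.  , 0.12, 0.43]), np.float64(-0.957))
```

>>> apply_moves:
  targets: "0 0.1 0.4 -0.18;0 0.1 0.4 -0.36;0 0.1 0.4 -0.54;0 0.1 0.4 -0.72;0 0.1 0.4 -0.9;0 0.1 0.4 -0.957;0 0.1 0.4 -0.957;0 0.1 0.4 -0.957"

```text
time_s: 23.02
position: [0.5047, 0.2724, 0.2008]
tcp_rot: [0.381, 0.925, -0.0, -0.0]
ft_force: [-0.4, -0.1, -0.6]
opening: 0.0602
grip_force: 0.0
```

```bash
python3 - <<'E'
from h import *
o=get_obs();c=snap('wrist','w16');print(o['time_s'],o['position'],np.degrees(np.arctan2(*R.from_quat(o['tcp_rot']).as_matrix()[[1,0],0])),np.abs(o['joint_velocities']).max())
h=cv2.cvtColor(c['pixels'],cv2.COLOR_RGB2HSV);m=cv2.inRange(h,(3,130,60),(18,255,255))
n,l,st,ce=cv2.connectedComponentsWithStats(m)
for i in range(1,n):
    if st[i,4]>100:
        k=(l==i).astype(np.uint8);print(st[i],ce[i])
        if st[i,4]>1500:
            v=cv2.cvtColor(c['pixels'],cv2.COLOR_RGB2GRAY)[l==i];print(np.histogram(v,bins=8))
            hull=cv2.approxPolyDP(max(cv2.findContours(k,0,2)[0],key=cv2.contourArea),4,True)[:,0];print(hull.tolist())
            g=cv2.cvtColor(c['pixels'],cv2.COLOR_RGB2GRAY); x,y,w,hh=st[i][:4]
            for r in range(y-4,y+hh+4,5): print(r,*g[r,x-4:x+w+4:5])
E
```

```text
23.025 [0.5047 0.2724 0.2008] 135.20769635337408 0.004509332052268512
[339  15  33  44 690] [355.1565  36.7739]
[  84   78   93   68 4263] [134.0584 112.6423]
(array([ 160,  156,  154,  151,  344, 2779,  368,  151]), array([ 39.   ,  52.375,  65.75 ,  79.125,  92.5  , 105.875, 119.25 ,
       132.625, 146.   ]))
[[86, 107], [88, 125], [107, 138], [155, 145], [175, 130], [171, 92], [155, 81], [123, 81], [109, 95], [93, 97]]
74 155 160 161 161 160 159 161 162 163 161 161 160 162 159 160 163 161 162 162 163 163
79 158 157 159 159 159 159 160 161 161 145 120 116 111 106 99 133 161 166 165 164 163
84 159 159 159 156 157 159 160 158 114 111 113 114 116 116 119 107 49 117 163 167 166
89 157 158 156 158 157 157 155 106 112 112 116 115 115 116 117 119 118 45 87 163 165
94 158 158 157 155 148 143 134 116 130 132 116 96 83 105 115 116 119 114 41 104 162
99 160 159 159 109 108 110 130 140 125 114 115 116 117 87 59 118 116 119 89 39 141
104 158 160 112 133 133 119 120 135 110 106 52 58 112 117 76 52 118 117 115 38 62
109 157 124 108 109 116 113 121 119 109 38 25 26 28 113 119 36 104 114 118 60 37
[... 1449 characters left out ...]
7 97 79 53 57 67 84 95 148 147 148 157 158 156 156
248 96 97 96 97 75 79 83 88 93 95 147 127 154 157 156 154
253 83 99 100 96 89 80 90 94 94 94 94 139 147 154 152 152
258 35 103 104 96 96 79 93 94 92 90 87 136 120 156 155 153
263 19 101 107 82 46 89 93 92 94 89 95 136 129 143 154 154
268 19 59 104 103 27 26 84 93 88 87 113 133 127 116 154 156
273 21 26 104 106 73 27 54 89 87 84 117 131 131 127 144 154
278 15 20 79 108 103 26 30 80 86 83 123 130 131 128 119 152
283 15 14 29 103 105 59 16 41 82 82 80 128 128 132 133 153
288 19 19 23 96 105 104 21 22 70 81 79 118 131 149 157 154
293 15 18 16 46 96 88 50 16 30 78 106 152 159 156 158 154
298 16 14 12 64 138 113 35 27 26 73 142 158 157 157 158 155
```

```bash
python3 - <<'E'
from h import *
c=cv2.imread('pics/w16.png');h=cv2.cvtColor(c,cv2.COLOR_BGR2HSV);g=cv2.cvtColor(c,cv2.COLOR_BGR2GRAY)
for r in range(145,240,4): print(r,'V',*g[r,296:346:3],' S',*h[r,302:340:6,1])
E
```

```text
145 V 247 247 248 248 248 247 247 247 247 247 247 247 247 247 247 247 247  S 3 4 4 3 5 4 5
149 V 247 247 247 248 247 247 247 247 247 247 247 248 247 247 247 248 247  S 3 5 4 3 5 4 5
153 V 248 247 247 248 236 229 226 224 224 225 225 230 247 247 247 247 248  S 3 1 2 3 2 4 5
157 V 247 247 248 247 165 68 66 69 72 68 69 108 243 248 247 248 247  S 3 36 195 178 192 4 5
161 V 247 247 247 245 111 65 67 67 67 68 68 74 214 247 247 248 248  S 2 59 184 200 193 5 5
165 V 248 247 247 239 88 74 74 73 76 76 75 78 157 212 246 247 247  S 3 130 184 192 194 41 6
169 V 247 248 247 231 130 134 137 136 138 136 138 137 148 200 237 247 247  S 3 188 194 193 191 78 4
173 V 247 247 247 233 135 140 140 138 138 140 141 130 145 196 220 247 247  S 3 182 196 193 192 70 8
177 V 247 247 247 233 137 138 139 140 140 136 130 126 145 194 216 247 247  S 2 184 196 191 194 73 9
181 V 247 247 247 234 138 141 140 133 131 130 131 133 145 196 214 247 247  S 3 176 193 192 195 72 14
185 V 247 247 247 238 139 137 130 129 132 132 136 134 146 196 216 247 248  S 3 173 194 192 193 70 13
189 V 247 247 247 238 130 128 133 133 136 136 132 
[... 475 characters left out ...]
 135 135 136 136 138 136 133 158 204 241 247 247  S 3 142 193 193 193 57 4
213 V 193 190 191 188 131 131 136 134 134 131 133 129 158 181 183 182 183  S 15 155 183 189 185 47 15
217 V 157 156 159 159 154 145 143 147 97 97 98 97 136 156 153 147 155  S 30 32 33 36 35 31 29
221 V 157 156 155 157 143 96 94 97 97 96 96 97 95 99 98 95 97  S 34 31 27 31 29 29 31
225 V 159 157 157 156 142 97 95 94 95 98 97 98 94 95 96 95 98  S 32 30 29 31 31 32 29
229 V 157 157 156 157 139 96 98 96 96 95 97 96 95 98 97 95 96  S 29 31 26 31 33 36 31
233 V 158 155 155 154 146 96 94 96 94 94 97 96 95 97 98 95 95  S 27 29 32 29 31 29 31
237 V 156 155 157 157 148 98 94 95 95 96 95 94 95 95 97 95 96  S 30 32 32 26 29 34 26
```

```bash
python3 - <<'E'
from h import *
o=get_obs();c=capture('wrist');print(o['position'])
M=np.eye(4);M[:3,:3]=R.from_quat(o['tcp_rot']).as_matrix();M[:3,3]=o['position'];Mi=np.linalg.inv(M)
for z in (.105,.117):
    P=[atz(c,p,z,o) for p in [(307.5,191),(332,191),(320,167),(320,215.5)]]
    print(z,np.linalg.norm(P[0]-P[1]),np.linalg.norm(P[2]-P[3]),'ctr',(P[2]+P[3])/2,(P[0]+P[1])/2,'tool',Mi@np.append((P[2]+P[3])/2,1))
E
```

```text
[0.5047 0.2725 0.2009]
0.105 0.021619648189490595 0.04490125692493503 ctr [0.5079 0.2725 0.105 ] [0.5072 0.2729 0.105 ] tool [-0.0022  0.0023  0.0959  1.    ]
0.117 0.02065484635632651 0.04289748634491215 ctr [0.5052 0.2752 0.117 ] [0.5045 0.2755 0.117 ] tool [0.0016 0.0023 0.0839 1.    ]
```

>>> apply_moves:
  targets: "0.15 0.2 4 0;0.15 0.2 9 0;0.15 0.2 13 0;0.15 0.2 15.1 0;0.15 0.2 15.1 0;0.15 0.2 15.1 0"

```text
time_s: 23.88
position: [0.5058, 0.2758, 0.0511]
tcp_rot: [0.381, 0.925, 0.001, 0.001]
ft_force: [0.5, 0.5, 0.0]
opening: 0.0602
grip_force: 0.0
```

>>> apply_moves:
  targets: "0 0 0 0;0 0 0 0;0 0 0 0;0 0 0 0;0 0 0 0;0 0 0 0;0 0 0 0"
  jaw: 1.6

```text
time_s: 24.75
position: [0.5056, 0.2752, 0.051]
tcp_rot: [0.381, 0.925, 0.0, 0.001]
ft_force: [-0.9, -1.7, 6.3]
opening: 0.0213
grip_force: 59.1
```

>>> apply_moves:
  targets: "0 0 -2 0;0 0 -5 0;0 0 -9 0;0 0 -13 0;0 0 -16 0;0 0 -17.5 0;0 0 -17.5 0"

```text
time_s: 25.62
position: [0.5052, 0.2751, 0.2252]
tcp_rot: [0.381, 0.925, 0.0, 0.0]
ft_force: [1.1, 0.7, -1.7]
opening: 0.0213
grip_force: 58.7
```

```bash
python3 - <<'E'
from h import *
o=get_obs();print(o['time_s'],o['position'],o['ft_force'],o['opening'],o['joints'])
c=snap('wrist','w17');h=cv2.cvtColor(c['pixels'],cv2.COLOR_RGB2HSV);g=cv2.cvtColor(c['pixels'],cv2.COLOR_RGB2GRAY)
m=cv2.inRange(h,(3,130,40),(18,255,255));n,l,st,ce=cv2.connectedComponentsWithStats(m)
for i in range(1,n):
    if st[i,4]>150: print(st[i],ce[i])
for u in (310,318,326): print(u,*g[230:330:3,u]); 
print(to([.568,-.0406,.226],76.9))
E
```

```text
25.625 [0.5052 0.2751 0.2252] [ 1.1378  0.6729 -1.7005] 0.021313013778167734 [-0.1302  0.543  -0.656   1.5993  0.3576  1.1215 -0.0834]
[336  23  29  40 574] [349.946   42.5174]
[  97   81   92   63 3973] [145.5016 112.5052]
[ 384  201   62   79 2265] [414.5051 240.7929]
[ 290  212   57  136 6892] [318.2795 281.3111]
310 66 67 66 68 69 66 67 66 64 83 118 135 138 138 136 137 137 137 138 135 133 108 78 77 77 83 81 84 81 76 79 79 76 80
318 68 68 69 69 67 67 67 68 68 87 123 135 139 134 136 138 139 139 134 130 128 124 85 81 85 83 83 80 79 77 76 79 84 84
326 68 68 68 67 66 67 68 69 68 87 122 136 136 137 138 140 136 131 129 125 128 110 84 83 82 82 80 79 79 77 80 82 84 80
(array([-26.68, -17.93,  -0.17]), np.float64(1.019))
```

```bash
python3 - <<'E'
from h import *
c=capture('wrist');Tc=c['tool_from_camera']
def onz(uv,z):
    d=Tc[:3,:3]@np.array([(uv[0]-c['cx'])/c['fx'],-(uv[1]-c['cy'])/c['fy'],-1]);p=Tc[:3,3];return p+d*(z-p[2])/d[2]
for z in (-.06,-.066,-.072): print(z,onz((318.5,257.5),z),onz((318.5,348),z))
# lower edge: bottom of dark +x face (shoulder) at row 212
print(onz((318.5,212),-.011))
im=cv2.imread('pics/w17.png');h=cv2.cvtColor(im,cv2.COLOR_BGR2HSV)
print(h[205:222,318,1],h[338:360,318,1],h[205:222,318,2],h[338:360,318,2])
E
```

```text
-0.06 [ 0.0197  0.0011 -0.06  ] [-0.0256  0.0011 -0.06  ]
-0.066 [ 0.0231  0.0011 -0.066 ] [-0.0198  0.0011 -0.066 ]
-0.072 [ 0.0265  0.0011 -0.072 ] [-0.0141  0.0011 -0.072 ]
[ 0.0202  0.001  -0.011 ]
[ 31  47  87 137 186 202 203 194 184 189 183 194 194 195 192 197 197] [191 189 193 186 185 193 185 194 178 127  69  38  31  29  32  31  32  32
  33  32  29  30] [ 91  92 100 115 129 139 146 133 111  97  95  96  96  97  97  96  97] [119 119 119 122 123 120 123 122 122 124 141 160 165 167 168 167 168 170
 172 169 169 170]
```

>>> apply_moves:
  targets: "-3 -2 0 0.15;-7 -5 0 0.32;-11 -7.5 0 0.49;-15 -10 0 0.66;-19 -13 0 0.83;-23 -15.5 0 0.98;-25.7 -17.3 0 1.018;-26.7 -17.9 0 1.018;-26.7 -17.9 0 1.018;-26.7 -17.9 0 1.018"

```text
time_s: 26.98
position: [0.5684, -0.0374, 0.2247]
tcp_rot: [0.782, 0.624, 0.0, -0.001]
ft_force: [-0.1, 1.4, -0.7]
opening: 0.0212
grip_force: 58.8
```

```bash
python3 - <<'E'
from h import *
o=get_obs();c=snap('wrist','w18');print(o['time_s'],o['position'],o['ft_force'],o['opening'],np.abs(o['joint_velocities']).max(),to([.568,-.0406,.226],77))
T=np.linalg.inv(pose(c,o));Tt=np.linalg.inv(c['tool_from_camera'])
pr=lambda q:(round(c['cx']+c['fx']*q[0]/-q[2]),round(c['cy']-c['fy']*q[1]/-q[2]))
a=np.radians(77);s=np.array([np.cos(a),np.sin(a)])
print('slot ends',[pr(T@np.array([*(np.array([.568,-.0406])+k*s),.15,1])) for k in (-.018,0,.018)],'rim',[pr(T@np.array([*(np.array([.568,-.0406])+k*s),.15,1])) for k in (-.029,.029)])
print('blade tip',[pr(Tt@[x,y,.039,1]) for x in (-.015,.015) for y in (-.0025,.0025)],'shoulder',[pr(Tt@[x,0,-.011,1]) for x in (.015,.022)])
g=cv2.cvtColor(c['pixels'],cv2.COLOR_RGB2GRAY);h=cv2.cvtColor(c['pixels'],cv2.COLOR_RGB2HSV)
for r in range(120,226,4): print(r,*g[r,282:358:2])
E
```

```text
26.975 [ 0.5684 -0.0374  0.2247] [-0.1489  1.4121 -0.731 ] 0.02121446107365396 0.006337145926182598 (array([-0.31,  0.02, -0.1 ]), np.float64(0.003))
slot ends [(319, 222), (319, 202), (319, 180)] rim [(319, 234), (319, 167)]
blade tip [(315, 233), (321, 233), (314, 194), (322, 194)] shoulder [(318, 222), (318, 210)]
120 177 176 178 177 178 179 181 180 180 183 181 181 180 179 178 179 179 182 181 180 178 178 181 182 182 181 182 183 182 181 157 74 52 84 116 114 115 115
124 177 178 174 177 179 178 180 180 181 180 181 183 180 181 181 180 180 183 182 182 179 178 180 183 182 181 183 182 179 180 153 66 49 89 113 115 113 112
128 181 178 179 176 178 176 177 179 180 181 180 183 181 181 179 179 182 181 182 181 181 181 183 183 184 183 180 179 181 180 152 63 54 96 116 115 113 115
132 179 179 178 177 178 179 179 179 180 180 180 180 180 181 180 182 182 180 181 181 178 181 181 182 184 182 180 180 182 182 153 60 53 94 114 114 113 115
136 178 177 178 179 181 181 179 180 178 179 181 181 182 181 181 182 179 182 181 181 180 180 180 182 181 180 182 181 183 182 145 57 53 101 114 111 113 112
140 182 180 180
[... 2363 characters left out ...]
3 116 123 127 133 139 147 152 143 95 130
208 116 136 185 199 198 191 179 168 133 117 112 107 103 98 94 91 89 89 92 89 90 91 87 88 91 95 98 97 106 123 132 137 140 141 135 105 72 75
212 110 113 131 161 180 183 184 183 181 126 98 90 90 92 87 83 77 78 90 93 92 91 83 84 92 95 96 120 161 145 128 130 129 122 104 73 62 65
216 109 109 111 123 143 156 164 166 113 62 54 54 57 53 59 59 57 54 58 61 59 60 55 56 56 57 61 60 83 132 121 120 117 100 74 68 63 46
220 108 110 110 110 112 122 135 127 77 60 56 58 55 56 55 56 57 57 58 59 58 58 58 59 58 58 58 61 65 95 110 103 88 69 68 67 60 44
224 112 111 112 113 111 109 106 91 65 59 56 57 58 58 58 58 58 55 59 59 60 58 57 60 58 62 59 57 58 75 80 58 64 65 67 64 60 41
```

>>> apply_moves:
  targets: "-0.3 0 0 0;-0.3 0 0.5 0;-0.3 0 1.5 0;-0.3 0 2.5 0;-0.3 0 3.3 0;-0.3 0 3.8 0;-0.3 0 4.2 0;-0.3 0 4.6 0;-0.3 0 4.6 0"

```text
time_s: 28.15
position: [0.568, -0.043, 0.1788]
tcp_rot: [0.783, 0.622, -0.0, -0.0]
ft_force: [0.4, 0.6, -0.9]
opening: 0.0212
grip_force: 58.8
```

>>> apply_moves:
  targets: "0.2 0 0.4 0;0.2 0 0.9 0;0.2 0 1.5 0;0.2 0 2.1 0;0.2 0 2.7 0;0.2 0 3.2 0;0.2 0 3.5 0;0.2 0 3.5 0"

```text
time_s: 29.15
position: [0.5685, -0.041, 0.1438]
tcp_rot: [0.783, 0.622, -0.0, -0.0]
ft_force: [0.6, 0.1, -0.5]
opening: 0.0213
grip_force: 58.8
```

>>> apply_moves:
  targets: "0 0 0.1 0;0 0 0.2 0;0 0 0.3 0;0 0 0.4 0;0 0 0.4 0"

```text
time_s: 29.78
position: [0.5685, -0.0411, 0.1399]
tcp_rot: [0.783, 0.622, -0.0, -0.0]
ft_force: [-0.2, -0.3, -0.4]
opening: 0.0212
grip_force: 58.8
```

>>> apply_moves:
  targets: "0 0 0.1 0;0 0 0.2 0;0 0 0.3 0;0 0 0.3 0"

```text
time_s: 30.28
position: [0.5689, -0.041, 0.139]
tcp_rot: [0.783, 0.622, 0.0, 0.001]
ft_force: [-2.8, 0.0, 8.6]
opening: 0.0212
grip_force: 60.3
```

>>> apply_moves:
  targets: "0 0 -0.2 0;0 0 -0.2 0"

```text
time_s: 30.52
position: [0.5687, -0.041, 0.139]
tcp_rot: [0.783, 0.622, 0.0, 0.0]
ft_force: [-0.3, -0.2, 0.1]
opening: 0.0213
grip_force: 59.2
```

>>> apply_moves:
  targets: "0 0 0 0;0 0 0 0;0 0 0 0;0 0 0 0;0 0 0 0;0 0 -1.5 0;0 0 -4 0;0 0 -8 0;0 0 -12 0;0 0 -12 0"
  jaw: 4.5

```text
time_s: 31.78
position: [0.5711, -0.0405, 0.264]
tcp_rot: [0.783, 0.622, 0.004, 0.003]
ft_force: [-0.1, -0.5, -0.6]
opening: 0.0453
grip_force: 0.0
```

```bash
python3 - <<'E'
from h import *
o=get_obs();c=snap('wrist','w19');t=snap('top','t19');s=snap('scene','s19');print(o['time_s'],o['position'],o['ft_force'],o['opening'])
def comps(c,lab,a0):
    h=cv2.cvtColor(c['pixels'],cv2.COLOR_RGB2HSV);m=cv2.inRange(h,(3,130,40),(18,255,255));n,l,st,ce=cv2.connectedComponentsWithStats(m)
    for i in range(1,n):
        if st[i,4]>a0: print(lab,st[i],ce[i])
comps(c,'w',200);comps(t,'t',20);comps(s,'s',30)
for n,cc in (('w',c),('t',t),('s',s)):
    T=np.linalg.inv(pose(cc,o))
    for z in (.205,.15):
        q=T@[.568,-.041,z,1];print(n,z,cc['cx']+cc['fx']*q[0]/-q[2],cc['cy']-cc['fy']*q[1]/-q[2])
# bystanders: change between first and last fixed views
for n in ('top','scene'):
    a=cv2.imread(f'pics/{n}.png').astype(int);b=cv2.imread(f'pics/{n[0]}19.png').astype(int)
    h=[cv2.cvtColor(x.astype(np.uint8),cv2.COLOR_BGR2HSV) for x in (a,b)]
    for lab,lo,hi in (('tray',(18,150,120),(32,255,255)),('copper/bronze',(3,100,60),(17,255,255))):
        for x in h:
            N,l,st,ce=cv2.connectedComponentsWithStats(cv2.inRange(x,lo,hi));print(n,lab,[(ce[i].round(1).tolist(),int(st[i,4])) for i in range(1,N) if st[i,4]>60 and (ce[i][0]>200)])
E
```

```text
31.775 [ 0.5711 -0.0405  0.264 ] [-0.1407 -0.5362 -0.6068] 0.04528627405629577
w [  37    0   74   75 4063] [73.1053 34.0524]
w [ 301  162   28   68 1782] [314.3171 196.4663]
w [480 182  29  27 617] [493.9595 195.1605]
w [492 222  28  25 541] [505.4362 234.2994]
t [ 343  101   79  161 7107] [379.8925 177.6432]
t [   0  103   19  136 1096] [  5.896  146.5593]
t [ 25 144  23  17 244] [ 35.2541 152.3934]
t [199 171  16  27 271] [206.7491 182.8782]
t [ 29 184  13  34  99] [ 38.9394 199.9394]
t [338 185   6  14  58] [340.     191.2069]
t [601 206  39  29 869] [619.9264 220.0357]
t [170 255  13   7  71] [176.3099 258.1268]
t [ 378  260   65   63 2871] [408.1028 288.9136]
t [246 287  34  31 684] [262.3012 303.0965]
t [ 380  318   98   82 6064] [433.9949 360.2086]
t [361 365  23  35 279] [372.2115 389.6344]
t [318 395  33   5 110] [333.8091 397.5091]
s [122   0  83  14 628] [164.7102   6.6688]
s [209   1  54  16 447] [238.17  10.66]
s [277   0  38   7 210] [294.0952   2.5714]
s [358   0  27  33 587] [372.0886  14.4719]
s [383   0 116   7 497] [453.0946   1.996 ]
s [ 533    0   64   33 1404] 
[... 1464 characters left out ...]
cene tray [([200.7, 257.5], 855), ([217.1, 281.8], 75)]
scene copper/bronze [([238.7, 10.3], 491), ([363.7, 9.4], 182), ([452.9, 2.2], 550), ([542.2, 4.6], 193), ([577.6, 15.5], 929), ([619.8, 43.4], 2738), ([378.7, 31.4], 244), ([237.4, 69.8], 890), ([349.6, 121.0], 67), ([379.2, 130.9], 549), ([409.7, 177.2], 308), ([450.3, 213.0], 1126), ([495.1, 202.8], 204), ([223.9, 253.7], 197)]
scene copper/bronze [([238.9, 10.3], 495), ([452.8, 2.2], 550), ([542.3, 4.6], 194), ([577.6, 15.5], 938), ([619.7, 43.5], 2748), ([387.0, 40.7], 122), ([237.4, 69.8], 891), ([374.3, 129.7], 670), ([301.0, 155.6], 458), ([409.7, 177.3], 310), ([494.9, 202.8], 209), ([454.0, 224.5], 665), ([223.9, 253.7], 196)]
```

```bash
python3 - <<'E'
from h import *
g=np.load('pics/w15.npy');c=capture('wrist')
for u in (225,245,265,280,320,370,400,420): print(u,*g[140:180,u:u+1].ravel()[::2])
o={'position':np.array([.5767,-.0434,.1740]),'tcp_rot':R.from_euler('xyz',[0,0,0]).as_quat()}
a=np.radians(-12.39);M=np.array([[np.cos(a),np.sin(a),0],[np.sin(a),-np.cos(a),0],[0,0,-1]]);o['tcp_rot']=R.from_matrix(M).as_quat()
n=np.array([np.cos(np.radians(-13.2)),np.sin(np.radians(-13.2))]);s=np.array([.568,-.0406])
for v in (160,162,164,166,168): 
    p=atz(c,(320,v),.07,o)[:2];q=atz(c,(320,v),0,o)[:2];print(v,'gap from axis (mm) z=.07:',1000*(p-s)@n)
a=cv2.imread('pics/scene.png')[130:180,240:305].astype(int);b=cv2.imread('pics/s19.png')[130:180,240:305].astype(int)
print('ramp diff frac',(np.abs(a-b).max(2)>40)[:,:45].mean())
E
```

```text
225 174 171 172 170 170 170 173 172 170 169 170 168 167 167 168 168 167 168 168 168
245 53 44 47 45 42 65 103 108 109 109 108 112 150 169 172 170 171 170 169 168
265 54 43 40 42 43 58 97 108 106 107 109 110 139 173 173 171 172 171 171 170
280 54 44 41 42 41 51 92 105 107 105 107 108 140 172 173 172 172 172 172 172
320 58 56 56 51 44 39 56 60 59 62 59 60 66 95 97 100 102 107 110 116
370 58 49 38 42 38 40 47 58 60 60 61 59 63 88 105 106 104 106 104 104
400 169 171 170 171 169 156 99 97 107 105 108 111 116 143 171 172 170 172 169 171
420 173 170 172 171 172 171 168 171 171 172 171 172 171 172 172 172 171 168 169 171
160 gap from axis (mm) z=.07: 34.31494342236229
162 gap from axis (mm) z=.07: 32.52433187246797
164 gap from axis (mm) z=.07: 30.72636008150973
166 gap from axis (mm) z=.07: 28.92098257503788
168 gap from axis (mm) z=.07: 27.108153503218197
ramp diff frac 0.128
```

```bash
python3 - <<'E'
import cv2
a=cv2.imread('pics/scene.png');b=cv2.imread('pics/s19.png')
for n,(x,y,w,h) in {'ramp':(244,134,58,42),'meter':(330,205,98,118),'frame':(120,220,142,100),'cam':(392,166,36,26)}.items():
    r=cv2.matchTemplate(b[y-8:y+h+8,x-8:x+w+8],a[y:y+h,x:x+w],cv2.TM_CCOEFF_NORMED);_,m,_,l=cv2.minMaxLoc(r);print(n,round(m,3),l[0]-8,l[1]-8)
E
```

```text
ramp 0.672 0 0
meter 1.0 0 0
frame 0.978 0 0
cam 0.997 0 0
```

```bash
python3 -c "
from workcell import *
print(finish_job())"
```

```text
the job is handed in; nothing more can be done
None
```

The job is handed in at about 32 s: the canister stands upright about 1.5 mm from the plate (within measuring error), the gauge is seated to its shoulder in the slot, and camera comparison shows no shift of the bystanders (ramp partly in shadow), but the foot knocked the plate's end at about 83 N on the way in (limits 40 N for arm or gripper body, 120 N at the wrist).

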